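Seat a potted transformer in the insulation-test nest and hold it on its contacts

TASK

Put the potted transformer (the rectangular metal-cased block) into the test nest for its insulation check: flat on the nest's bed, black terminal end towards the pair of contact pins, pushed into the corner until both spring contacts are fully pressed in and the block bears squarely on both fences at once. Finish holding it there in the gripper, still pressing it firmly against both fences, because the springs push it off the fences as soon as it is let go; leave the round choke, the bobbin and the toroid where they are.

Things in the scene. Friction and masses are not known exactly. Their poses are not given: they have to be found in the camera images.
- transformer: potted transformer, loose, 0.2 to 0.35 kg: rectangular block 60 (x) x 40 (y) x 38 (z) mm, plain metal can with a black moulded terminal header, 10 mm long, as its +x end (two brass pads low on that end face). Origin: centre of its underside; z up, +x to the terminal end. Starts flat on the bench.
- nest: test nest, fixed: base 115 x 110 mm, flat grey bed (bed, fences, pins are smooth, friction about 0.2) with its top 12 mm above the bench, steel fences along the far (+x) and right (-y) sides, open to front and left; parts behind them up to 36 mm high. Origin under the base, z up. Rear fence's face at x = +28 mm (square to x), side fence's face at y = -27 mm; bed from x = -48 to +28, y = -27 to +51 mm.
- seat (a point): point on the nest's bed where the transformer's origin lies when it is home in the corner (-2, -7, +12 mm from the nest's origin). Axes as the nest's.
- rear_fence: the steel fence across the far side of the bed, 92 mm long, 10 mm thick, top 14 mm above the bed; part of the nest, shares its origin and axes.
- side_fence: the steel fence along the right side of the bed, 74 mm long, 10 mm thick, top 14 mm above the bed; part of the nest, shares its origin and axes.
- contact_slide (a joint): travel in m of the sprung block with two round-nosed brass pins (6.4 mm thick, 18 mm apart, 8 mm above the bed) that stand 5 mm out of the rear fence: 0 when free, about 0.0046 when pressed in level with the fence's face. Spring about 1.5 N at first, 4 N when level.
- earth_pin (a joint): travel in m of the one sprung round-nosed brass pin (6.4 mm thick, 8 mm above the bed, opposite the middle of the seated transformer's side) that stands 5 mm out of the side fence: 0 when free, about 0.0046 when pressed in level with the fence's face. Spring about 1.2 N at first, 3 N when level.
- choke: round potted choke, loose, a black disc 46 mm across and 26 mm high with a grey resin face; a bystander. Origin: centre of its underside.
- bobbin_3: small wound bobbin, loose, 26 x 39 x 22 mm, standing on the bench; a bystander. Origin: on its underside.
- toroid_0: small wound toroid, loose, 30 x 49 x 11 mm, lying on the bench; a bystander. Origin: on its underside.
- terminals (a point): point on the transformer between its two brass pads: middle of the black header's end face, 30 mm along +x from the transformer's origin, 8 mm above its underside.
Things that resemble listed ones, but are neither listed nor needed, are in the scene too. What is shaped like the transformer but green is not meant.

How it is judged:
By the outcome, as a careful person would: the job done as asked, in the order asked, and still so for the second after the job is handed in, while the arm keeps its last pose, push and grip.
It also fails if it takes over 42 s, if anything falls off the work surface, if the arm or the gripper's body presses on something with over 40 N, if the wrist force passes 120 N, or if a joint passes its speed limit or range.

ROBOT

A 6-joint arm with a two-finger parallel gripper is mounted at the origin on a cart in front of the work surface, level with it; the furniture and walls round the work are solid. World frame = base frame: x ahead of the robot, y to its left, z up, the work surface at z = 0. Lengths are in m, angles in rad, forces in N, time in s.
With the tool pointing down it reaches from about 0.35 to 0.975 m from the base axis. Payload 4.9 kg.
Tool frame: the origin (TCP) lies midway between the tips of the shut fingers; the grasp point (between the pads) lies 19 mm behind it; z points along the fingers, y is the line along which they close (so a half turn about z gives the same grasp; the last joint's range is limited). The gripper opens to 85 mm and grips with 20 to 120 N. Pads are 22 mm wide; open, the fingers measure 114 mm over their backs; the gripper's body (76 mm by 85 mm) begins 54 mm behind the grasp point. The pads swing forward as they close: fully open they stand 13 mm farther back than shut.
Start: joints at [1.224, 0.053, 1.613, -0, 1.476, -0.119], TCP at [0.141, 0.609, 0.231] pointing down, gripper open.
Joint ranges: [-3.01, 3.01], [-1.01, 2.22], [0.06, 2.58], [-1.02, 4.17], [0.09, 2.62], [-3.14, 3.14]. Speed limits (rad/s): [2.57, 2.57, 3.14, 3.14, 3.14, 3.14].

INTERFACE

Orientations are given as a unit quaternion [w, x, y, z].
In Python, from plant import state, grab_frame, camera_info, job_done, spot_in, masks_of, pinpoint gives the robot as it stands.
- The arm moves only by the shell command python3 -m handwheel 'ROWS' [OPENING]. ROWS is JSON, a list that holds one entry, the list of rows, each a list of 6 numbers: the shift along the world's x, y, z in m, then the turn, a rotation vector about the world's x, y, z in degrees. In form: [[[tx, ty, tz, ax, ay, az], ...]]. A call has 1 to 20 rows; each row shifts and turns the commanded pose from where the row before left it; what a row does not reach is not made up. A row lasts 1/12 s, in which the tool goes at most 41.7 mm and 7.16 degrees, less where a joint would pass 70% of its speed; a pose out of reach is approached as far as the arm can. A call is refused whole if a number of a shift passes 0.0417 or a number of a turn 7.16, either way. A call with a gripper value outside its range is refused whole. OPENING is the opening, from 0 (shut) to 1 (fully open), set as the call begins (- or left out, the last holds). The fingers move at their own pace and stop on an object; the grip force is fixed at half the most. Time passes only in rows, so rows that do not move let the fingers close. It gives the time, the measured TCP pose, the force, the opening and the grip force at its end, in the units of the state.
- state(): the state, without advancing time (a new reading comes with each control period).
- grab_frame(name): name is "scene" or "top" or "wrist"; returns (picture, depth): 384x512x3 uint8, blue, green, red; 384x512 float32, m along the optical axis (not along the pixel's ray), 0 where there is no reading.
- camera_info(name): a dict with "fx", "fy", "cx", "cy" (pixels), "T" (4x4, takes a point from camera to world coordinates). Camera axes: x right, y up, looking along -z (the intrinsics and any distortion apply to the point x, -y, -z); pixel columns grow to the right and rows downward; lengths in m; the calibration is good to about 2 mm. A picture is of the moment at which its call begins: read the wrist's pose just before it. camera_info takes no time and is no camera call; for the wrist camera it gives the pose at the moment of the call.
- job_done(): hands the job in; it is judged then, once.
Trained networks look in the newest picture that a camera, given by its name, has taken for a name from the list of things; names that differ only in an ending like _2 or _b are one class to them, and where a whole thing is asked for, a point or a joint stands for the part that bears it (a point fixed in the world has none). Each returns a list of dicts, best first, with "conf" (0 to 1); they miss things now and then, are a little off and sometimes report something else, mostly with a low value. They report only what shows in the picture. A call takes as long as a camera call. They do not tell look-alikes from the thing itself.
- spot_in(camera, thing): "box" ([left, top, width, height] in pixels, round what is visible of it).
- masks_of(camera, thing): "region" (384x512 bool, what is visible of it) and "box" ([left, top, width, height] in pixels, round what is visible of it).
- pinpoint(camera, thing): "position" ([column, row] in pixels: a listed point, or the origin of a listed thing).
The state is a dict: "time": time; "joint_pos": joint angles; "joint_vel": joint speeds; "joint_efforts": joint torques, N m; "tool_pos": TCP position; "tool_rot": TCP orientation; "contact_force": force on the tool from outside, world axes, zero at the start; "ft_torque": the same for the moment, N m; "gripper_width": opening from 0.0 (shut) to 1.0 (fully open); "grasp_force": force on a finger pad.
Only numpy, scipy, OpenCV 4.12 (cv2) and the standard library are available. Lean on these libraries where they do the work, as an engineer would, in place of code of your own. Each camera call takes 0.05 s, during which the arm holds its last target. There are 200 camera calls.

## Working session

There is one attempt and no reset: what is moved stays moved. The work goes in short steps, Python scripts to look and compute and a shell command to move; the robot and the scene stay as the last step left them, time stands still between calls to the robot, and variables do not carry over. Pictures are saved under pics/ and viewed, at most 10 in all, crops included, and the job is handed in when it is done.

```bash
mkdir -p pics; ls; cat > h.py <<'E'
import numpy as np, cv2
from plant import state, grab_frame, camera_info, job_done, spot_in, masks_of, pinpoint
def cloud(name,depth,ci=None):
    ci=ci or camera_info(name); v,u=np.mgrid[:depth.shape[0],:depth.shape[1]]
    x=(u-ci['cx'])/ci['fx']*depth; y=-(v-ci['cy'])/ci['fy']*depth
    P=np.stack([x,y,-depth,np.ones_like(depth)],-1)@np.array(ci['T']).T
    return P[...,:3]
def pix(name,p,ci=None):
    ci=ci or camera_info(name); q=np.linalg.inv(np.array(ci['T']))@np.r_[p,1]
    return [ci['cx']+ci['fx']*q[0]/-q[2], ci['cy']+ci['fy']*q[1]/q[2]]
E
python3 - <<'E'
from h import *
s=state(); print(s['time'],s['tool_pos'],s['tool_rot'],s['contact_force'],s['gripper_width'])
for c in ['scene','top']:
    im,d=grab_frame(c); cv2.imwrite(f'pics/{c}0.png',im); np.save(f'{c}_d.npy',d)
    P=cloud(c,d)
    ci=camera_info(c); print(c,{k:v for k,v in ci.items() if k!='T'},np.round(ci['T'],3).tolist())
    for t in ['transformer','nest','choke','bobbin_3','toroid_0']:
        for m in masks_of(c,t)[:4]:
            r=m['region']&(d>0); print(t,round(m['conf'],2),np.round(m['box']).tolist(),np.round(np.median(P[r],0),3) if r.any() else None, np.round(np.percentile(P[r][:,2],98),3) if r.any() else None)
E
```

```text
pics
0.0 [0.14090961 0.6082581  0.2300615 ] [-2.41755970e-04  1.13640035e-01  9.93521460e-01 -9.95879147e-04] [ 1.01915262 -0.08324359 -0.41273455] 0.9971356975148167
scene {'fx': 463.5928024646473, 'fy': 463.5928024646473, 'cx': 251.67780027436103, 'cy': 187.18419372714396} [[0.836, 0.419, -0.354, 0.126], [-0.549, 0.634, -0.545, -0.417], [-0.004, 0.65, 0.76, 0.883], [0.0, 0.0, 0.0, 1.0]]
transformer 0.97 [166.0, 149.0, 28.0, 25.0] [0.418 0.368 0.034] 0.04
transformer 0.59 [195.0, 117.0, 22.0, 30.0] [0.524 0.431 0.033] 0.041
nest 0.76 [224.0, 137.0, 63.0, 42.0] [0.593 0.286 0.012] 0.03
choke 0.74 [209.0, 190.0, 18.0, 24.0] [0.431 0.207 0.025] 0.029
choke 0.56 [226.0, 139.0, 60.0, 44.0] [0.593 0.285 0.012] 0.03
bobbin_3 0.41 [301.0, 200.0, 8.0, 10.0] [0.607 0.09  0.02 ] 0.024
toroid_0 0.64 [344.0, 224.0, 14.0, 15.0] [ 0.646 -0.027  0.009] 0.013
top {'fx': 497.60571023513955, 'fy': 497.60571023513955, 'cx': 260.9874407227631, 'cy': 186.3006011908807} [[0.019, 0.984, -0.177, 0.324], [-1.0, 0.017, -0.017, 0.195], [-0.014, 0.177, 0.984, 1.136], [0.0, 0.0, 0.0, 1.0]]
transformer 0.96 [172.0, 214.0, 31.0, 32.0] [0.423 0.377 0.037] 0.042
transformer 0.95 [142.0, 167.0, 34.0, 28.0] [0.528 0.437 0.037] 0.042
nest 0.78 [202.0, 127.0, 51.0, 57.0] [0.595 0.292 0.012] 0.03
choke 0.86 [247.0, 214.0, 23.0, 24.0] [0.434 0.215 0.026] 0.03
bobbin_3 0.58 [308.0, 146.0, 11.0, 12.0] [0.609 0.093 0.021] 0.026
toroid_0 0.46 [356.0, 127.0, 14.0, 18.0] [ 0.647 -0.025  0.009] 0.014
```

```bash
python3 - <<'E'
import cv2
im=cv2.imread('pics/top0.png')[100:270,110:310]; a=cv2.resize(im,None,fx=4,fy=3.5,interpolation=cv2.INTER_CUBIC)
cv2.imwrite('pics/c0.png',cv2.resize(im,(700,595),interpolation=cv2.INTER_CUBIC))
E
```

```text
(no output)
```

View pics/c0.png

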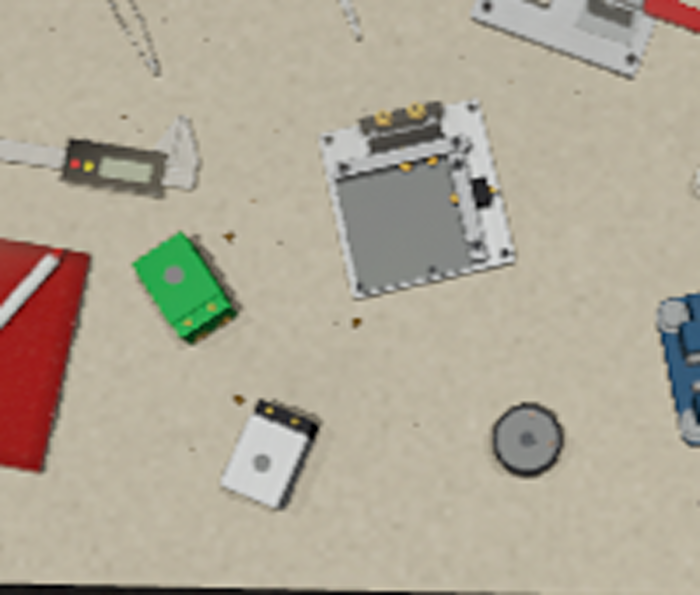

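View pics/scene0.png

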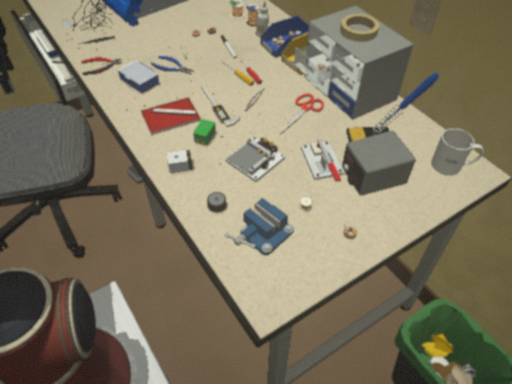

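Candidates in the top picture: the metal can with black header at (187,230), the green look-alike at (159,181), and the blue-white box at the far back of the scene picture, (138,75). I choose the can at (187,230): it is plain metal with a black header. Its header points up and slightly right. The nest at (227,157) has its pins on the upper and right fences. The red-handled fixture at (320,160) in the scene picture isn't the nest.

```bash
python3 -m handwheel '[[[0.028,-0.020,0.01,0,0,0],[0.028,-0.020,0.01,0,0,0],[0.028,-0.020,0.01,0,0,0],[0.028,-0.020,0.01,0,0,0],[0.028,-0.020,0.01,0,0,0],[0.028,-0.020,0.01,0,0,0],[0.028,-0.020,0.01,0,0,0],[0.028,-0.020,0.01,0,0,0],[0.028,-0.020,0,0,0,0],[0,0,0,0,0,0],[0,0,0,0,0,0]]]'
python3 - <<'E'
from h import *
from scipy.spatial.transform import Rotation as R
s=state(); ci=camera_info('wrist'); im,d=grab_frame('wrist'); cv2.imwrite('pics/w0.png',im); np.save('w0.npy',d)
T=np.array(ci['T']); Rt=R.from_quat(np.r_[s['tool_rot'][1:],s['tool_rot'][0]]).as_matrix()
print(s['tool_pos'],'cam in tool',Rt.T@(T[:3,3]-s['tool_pos']),np.round(T,3))
P=cloud('wrist',d,ci)
for t in ['transformer','nest']:
    for m in masks_of('wrist',t)[:4]:
        r=m['region']&(d>0); q=P[r]; zt=np.percentile(q[:,2],95); top=q[abs(q[:,2]-zt)<.004][:,:2].astype(np.float32)
        print(t,m['conf'],m['box'],zt,cv2.minAreaRect(top))
for t in ['terminals','transformer','seat']: print(t,[ (round(p['conf'],2),p['position'],P[int(p['position'][1])%384,int(p['position'][0])%512]) for p in pinpoint('wrist',t)[:3]])
E
```

```text
time: 1.52
tool_pos: [0.3943, 0.4279, 0.3114]
tool_rot: [-0.0, 0.115, 0.993, 0.0]
contact_force: [-0.4, 0.4, -1.1]
gripper_width: 1.002
grasp_force: 0.0
[0.39430818 0.42790005 0.31141779] cam in tool [ 0.07176877  0.00096021 -0.142447  ] [[ 0.228 -0.935 -0.273  0.325]
 [ 0.974  0.219  0.064  0.445]
 [ 0.    -0.28   0.96   0.454]
 [ 0.     0.     0.     1.   ]]
transformer 0.86 [262.3, 213.9, 42.4, 46.7] 0.03903352342366473 ((0.5291314125061035, 0.44147789478302), (0.059091947972774506, 0.039477862417697906), 35.86977767944336)
transformer 0.58 [212.5, 158.4, 34.0, 45.2] 0.03923856453950734 ((0.42221319675445557, 0.3803319036960602), (0.03998977690935135, 0.06020635738968849), 68.50289916992188)
nest 0.68 [169.8, 243.9, 81.7, 77.5] 0.02745600890976569 ((0.6132376194000244, 0.28112301230430603), (0.11906348168849945, 0.07843697816133499), 60.24627685546875)
nest 0.51 [114.5, 195.0, 38.7, 31.5] 0.027362324839955682 ((0.4357087016105652, 0.21634800732135773), (0.044219616800546646, 0.04510105028748512), 45.60626983642578)
terminals [(0.94, [230.0, 196.3], array([0.44312593, 0.37726795, 0.03644495])), (0.83, [264.6, 222.5], array([0.51048309, 0.41556537, 0.00117055]))]
transformer [(0.92, [282.6, 231.1], array([0.51654979, 0.44194809, 0.0378798 ])), (0.74, [228.8, 175.3], array([0.41060649, 0.3828935 , 0.03834271]))]
seat [(0.97, [196.2, 280.0], array([0.58565288, 0.27637305, 0.01114219]))]
```

View pics/w0.png

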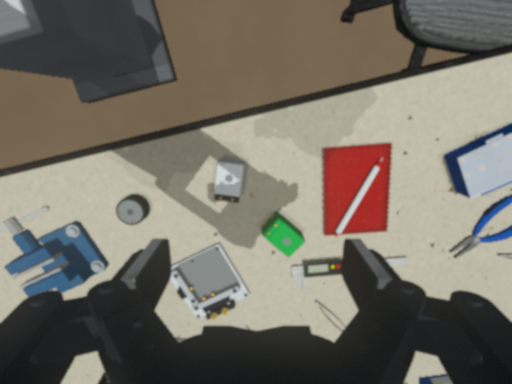

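Wrist picture: the metal can is at (229,178) with its black header at the lower edge. The green look-alike is at (283,234), the nest at (208,280) and the choke at (131,209). Next I take a close look at the nest.

```bash
python3 -m handwheel '[[[0.022,-0.018,-0.009,0,0,0],[0.022,-0.018,-0.009,0,0,0],[0.022,-0.018,-0.009,0,0,0],[0.022,-0.018,-0.009,0,0,0],[0.022,-0.018,-0.009,0,0,0],[0.022,-0.018,-0.009,0,0,0],[0.022,-0.018,-0.009,0,0,0],[0.022,-0.018,-0.009,0,0,0],[0,0,0,0,0,0],[0,0,0,0,0,0]]]'
python3 - <<'E'
from h import *
ci=camera_info('wrist'); im,d=grab_frame('wrist'); np.savez('w1.npz',d=d,T=ci['T'],im=im)
P=cloud('wrist',d,ci)
m=masks_of('wrist','nest')[0]; print(m['conf'],m['box'])
r=m['region']; np.save('w1m.npy',r)
b=r&(abs(P[...,2]-.012)<.003)&(d>0); print('bed',cv2.minAreaRect(P[b][:,:2].astype(np.float32)))
for t in ['seat']: print(t,[ (round(p['conf'],2),p['position'],P[int(p['position'][1]),int(p['position'][0])]) for p in pinpoint('wrist',t)[:3]])
x,y,w,h=[int(v) for v in m['box']]; c=im[max(0,y-15):y+h+15,max(0,x-15):x+w+15]
H=np.clip(P[...,2]*1000/45*255,0,255).astype(np.uint8)[max(0,y-15):y+h+15,max(0,x-15):x+w+15]
c=np.hstack([c,cv2.applyColorMap(H,cv2.COLORMAP_JET)]); k=min(800/c.shape[1],600/c.shape[0]); cv2.imwrite('pics/w1.png',cv2.resize(c,None,fx=k,fy=k))
print(k,max(0,x-15),max(0,y-15))
a=cv2.imread('pics/w0.png')[140:260,190:320]; cv2.imwrite('pics/w0c.png',cv2.resize(a,None,fx=4,fy=4,interpolation=cv2.INTER_CUBIC))
E
```

```text
time: 2.65
tool_pos: [0.569, 0.2845, 0.238]
tool_rot: [-0.001, 0.114, 0.993, -0.0]
contact_force: [-0.8, 0.5, 0.4]
gripper_width: 0.998
grasp_force: 0.0
0.79 [206.9, 124.2, 114.4, 113.0]
bed ((0.5969564318656921, 0.29337018728256226), (0.11483222991228104, 0.10972189158201218), 14.401379585266113)
seat [(0.88, [256.3, 178.6], array([0.58709509, 0.28108052, 0.01322031]))]
2.7777777777777777 191 109
```

View pics/w1.png

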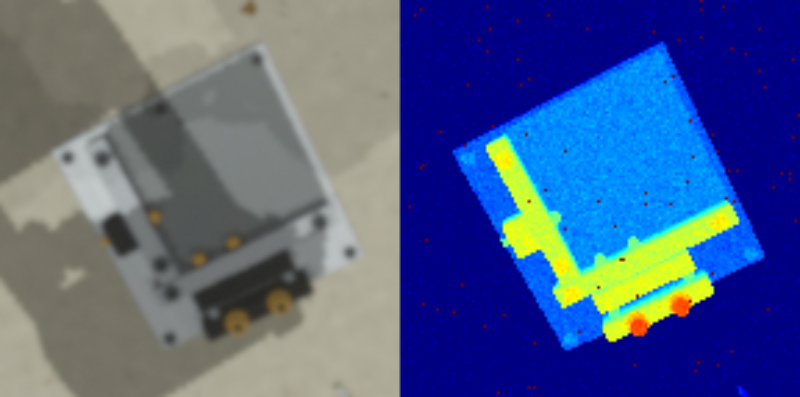

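View pics/w0c.png

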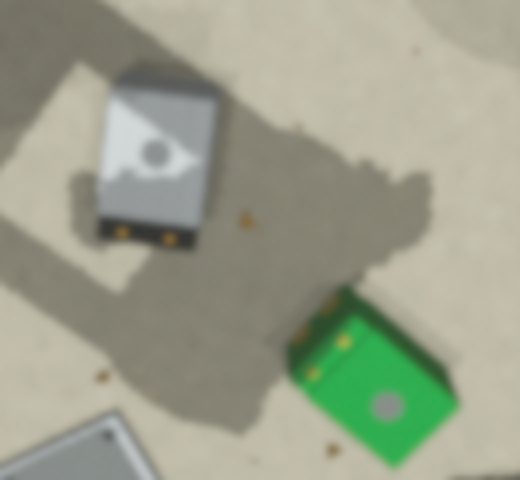

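The close views confirm the choice: the grey can has a black header with two brass pads, and the green one is the look-alike. In the left half, the nest's contact pins are at (198,260) and (233,243) and the earth pin is at (155,217). Now I fit the nest's yaw and its heights.

```bash
cat > fitnest.py <<'E'
from h import *
z=np.load('w1.npz'); d=z['d']; ci=camera_info('wrist'); ci['T']=z['T']; P=cloud('wrist',d,ci)
r=cv2.dilate(np.load('w1m.npy').astype(np.uint8),np.ones((9,9)))>0; q=P[r&(d>0)]
from scipy.optimize import minimize_scalar
c=np.array([.597,.2934]); a=np.radians(13.5)
for it in range(6):
    R=np.array([[np.cos(a),-np.sin(a)],[np.sin(a),np.cos(a)]]); n=(q[:,:2]-c)@R; h=q[:,2]*1e3; n=n*1e3
    f=(h>17)&(h<28.5)
    def edge(s,t,lo,hi,t0,sgn,skip):
        X=[];Y=[]
        for b in np.arange(lo,hi,2):
            if any(abs(b+1-k)<6 for k in skip): continue
            k=f&(s>=b)&(s<b+2)&(abs(t-t0)<8)
            if k.sum()>3: X.append(b+1); Y.append(np.sort(sgn*t[k])[1]*sgn)
        X,Y=np.array(X),np.array(Y); g=abs(Y-np.median(Y))<2.5
        return np.polyfit(X[g],Y[g],1),g.sum(),np.std(Y[g]-np.polyval(np.polyfit(X[g],Y[g],1),X[g]))
    er,nr,sr=edge(n[:,1],n[:,0],-20,46,28,1,[-16,2]); es,ns,ss=edge(n[:,0],n[:,1],-42,20,-27,-1,[-2])
    # rear: x = er0*y+er1 ; side: y=es0*x+es1
    da=(-er[0]*nr+es[0]*ns)/(nr+ns)
    c=c+R@np.array([np.polyval(er,10)-28,np.polyval(es,-10)+27])/1e3; a=a+da
print('yaw',np.degrees(a),'rear slope',np.degrees(-er[0]),nr,sr,'side slope',np.degrees(es[0]),ns,ss,'origin',c)
R=np.array([[np.cos(a),-np.sin(a)],[np.sin(a),np.cos(a)]]); n=(q[:,:2]-c)@R*1e3
print('seat',c+R@[-.002,-.007])
k=(abs(n[:,0]+10)<25)&(abs(n[:,1]-15)<25); print('bed z',np.median(h[k]))
for nm,k in [('rear top',(abs(n[:,0]-33)<3)&(abs(n[:,1]-20)<15)),('side top',(abs(n[:,1]+32)<3)&(abs(n[:,0]+30)<8))]: print(nm,np.median(h[k]))
for x0 in range(-44,28,6):
    print(x0,[ (int(np.percentile(h[k],90)) if (k:=(abs(n[:,0]-x0)<3)&(abs(n[:,1]-y0)<2)).sum()>3 else None) for y0 in range(-54,-24,4)])
ob=[(h>9)&(h<40)][0]; print('base rect',cv2.minAreaRect(q[ob][:,:2].astype(np.float32)))
E
python3 fitnest.py
```

```text
yaw 14.156564725434935 rear slope 0.11066152753759204 22 0.17716198667730218 side slope -0.09738214380506165 25 0.27595249301839264 origin [0.59009517 0.29123442]
seat [0.58986792 0.28395786]
bed z 11.934039190567987
rear top 25.820525927556293
side top 26.267179237695228
-44 [10, 13, 12, 10, 25, 26, 26, 25]
-38 [10, 11, 10, 11, None, 28, 29, 26]
-32 [10, 10, 11, 11, None, 27, 27, 25]
-26 [9, 10, 10, 10, None, 27, 26, 25]
-20 [10, 10, 10, 10, None, 26, 26, 25]
-14 [10, 10, 11, 17, 25, 26, 27, 26]
-8 [10, 11, 27, 27, 26, 26, 26, 25]
-2 [16, 22, 27, 28, 27, 26, 26, 25]
4 [10, None, 27, 27, 28, 26, 26, 25]
10 [10, 10, 10, 10, None, 26, 26, 25]
16 [10, 10, 10, 10, None, 29, 28, 26]
22 [10, 11, 10, 10, 25, 28, 29, 25]
base rect ((0.5969564318656921, 0.29337018728256226), (0.11483222991228104, 0.10972189158201218), 14.401379585266113)
```

```bash
python3 -m handwheel '[[[-0.0245,0.016,-0.006,0,0,-1.4],[-0.0245,0.016,-0.006,0,0,-1.4],[-0.0245,0.016,-0.006,0,0,-1.4],[-0.0245,0.016,-0.006,0,0,-1.4],[-0.0245,0.016,-0.006,0,0,-1.4],[-0.0245,0.016,-0.006,0,0,-1.4],[0,0,0,0,0,0],[0,0,0,0,0,0],[0,0,0,0,0,0]]]'
cat > blk.py <<'E'
from h import *
from scipy.spatial.transform import Rotation as R
import sys
s=state(); ci=camera_info('wrist'); im,d=grab_frame('wrist'); cv2.imwrite(sys.argv[1],im)
P=cloud('wrist',d,ci); z0=float(sys.argv[2])
Rt=R.from_quat(np.r_[s['tool_rot'][1:],s['tool_rot'][0]]).as_matrix(); print('tool',s['tool_pos'],'y ang',np.degrees(np.arctan2(Rt[1,1],Rt[0,1])),'tilt',Rt[:,2])
for m in masks_of('wrist','transformer')[:3]:
    r=m['region']&(d>0)&(abs(P[...,2]-z0)<.004); q=P[r][:,:2]
    if len(q)<50: continue
    rc=cv2.minAreaRect(q.astype(np.float32)); mu=q.mean(0); ev,V=np.linalg.eigh(np.cov((q-mu).T))
    print(m['conf'],m['box'],rc,'mean',mu,'pca yaw',np.degrees(np.arctan(V[1,1]/V[0,1])),len(q),'z',np.median(P[r][:,2]),'col',im[r].mean(0))
E
python3 blk.py pics/w2.png 0.038
```

```text
time: 3.55
tool_pos: [0.4219, 0.3815, 0.2042]
tool_rot: [0.001, 0.185, 0.983, 0.0]
contact_force: [0.2, -0.1, 1.4]
gripper_width: 1.0
grasp_force: 0.0
tool [0.42194228 0.38148202 0.20423263] y ang 68.65456920956835 tilt [ 1.57448589e-03  6.39925777e-04 -9.99998556e-01]
0.75 [236.3, 144.1, 34.6, 55.4] ((0.4221024811267853, 0.38027605414390564), (0.03987814858555794, 0.05973434075713158), 68.2056884765625) mean [0.42090408 0.38061606] pca yaw -21.803990329662664 1934 z 0.037726709223090266 col [151.2450879  152.77611169 149.26990693]
```

```bash
python3 -m handwheel '[[[0,-0.001,-0.03,0,0,-0.4],[0,0,-0.03,0,0,0],[0,0,-0.03,0,0,0],[0,0,-0.03,0,0,0],[0,0,-0.03,0,0,0],[0,0,-0.02,0,0,0],[0,0,-0.012,0,0,0],[0,0,-0.006,0,0,0],[0,0,0,0,0,0],[0,0,0,0,0,0]]]'; python3 -m handwheel '[[[0,0,0,0,0,0],[0,0,0,0,0,0],[0,0,0,0,0,0],[0,0,0,0,0,0],[0,0,0,0,0,0],[0,0,0,0,0,0],[0,0,0,0,0,0],[0,0,0,0,0,0]]]' 0
```

```text
time: 4.48
tool_pos: [0.4233, 0.3803, 0.0165]
tool_rot: [0.001, 0.19, 0.982, 0.001]
contact_force: [-0.3, -0.1, -0.4]
gripper_width: 1.0
grasp_force: 0.0
time: 5.15
tool_pos: [0.423, 0.3804, 0.0166]
tool_rot: [0.001, 0.189, 0.982, 0.001]
contact_force: [-0.1, -1.1, 5.8]
gripper_width: 0.452
grasp_force: 63.5
```

```bash
python3 -m handwheel '[[[0,0,0.02,0,0,0],[0,0,0.03,0,0,0],[0,0,0.03,0,0,0],[0,0,0,0,0,0],[0,0,0,0,0,0]]]'; python3 blk.py pics/w3.png 0.118
```

```text
time: 5.57
tool_pos: [0.423, 0.3805, 0.0969]
tool_rot: [0.001, 0.19, 0.982, 0.001]
contact_force: [0.4, 0.6, -2.9]
gripper_width: 0.45
grasp_force: 62.8
tool [0.42301005 0.38049897 0.09686922] y ang 68.15102637359718 tilt [ 0.0028667   0.00202378 -0.99999384]
0.65 [211.9, 183.7, 89.8, 134.5] ((0.423202782869339, 0.38150569796562195), (0.0401136688888073, 0.06119547411799431), 68.22004699707031) mean [0.42011124 0.3827998 ] pca yaw -22.146831617152667 9364 z 0.11796441938521468 col [110.05158052 110.6675566  107.28342589]
```

View pics/w3.png

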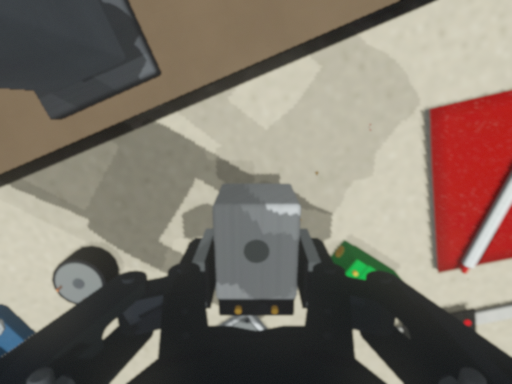

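The block is held squarely, with the header at the lower edge of the picture (256,306), which points towards world +x. I carry it above the open part of the bed, turned +36°.

```bash
python3 -m handwheel '[[[0.019,-0.011,0,0,0,4.5],[0.019,-0.011,0,0,0,4.5],[0.019,-0.011,0,0,0,4.5],[0.019,-0.011,0,0,0,4.5],[0.019,-0.011,0,0,0,4.5],[0.019,-0.011,0,0,0,4.5],[0.019,-0.011,0,0,0,4.5],[0.019,-0.011,0,0,0,4.5],[0,0,0,0,0,0],[0,0,0,0,0,0],[0,0,0,0,0,0]]]'; python3 blk.py pics/w4.png 0.118
```

```text
time: 6.58
tool_pos: [0.5724, 0.2915, 0.0928]
tool_rot: [-0.002, -0.123, 0.992, -0.0]
contact_force: [-0.2, -0.6, -2.1]
gripper_width: 0.451
grasp_force: 62.6
tool [0.572427   0.29150259 0.09282963] y ang 104.09567428303666 tilt [-0.00424959 -0.00115602 -0.9999903 ]
0.78 [213.6, 184.5, 86.7, 132.3] ((0.5716646909713745, 0.292600154876709), (0.05882436782121658, 0.03877397999167442), 13.900616645812988) mean [0.56569391 0.29128776] pca yaw 12.590739113666023 4462 z 0.11442638222102217 col [113.96548633 114.47220977 110.79538324]
```

View pics/w4.png

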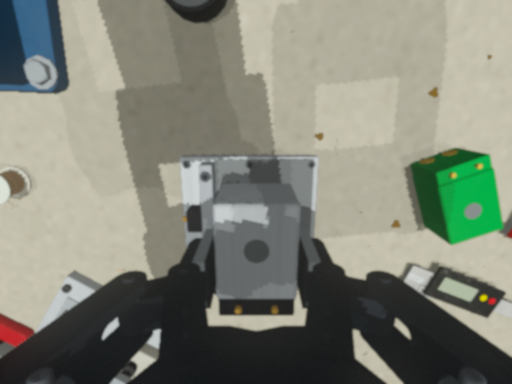

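```bash
python3 -m handwheel '[[[0.003,0,-0.015,0.18,-0.4,0],[0,0,-0.02,0,0,0],[0,0,-0.015,0,0,0],[0,0,-0.008,0,0,0],[0,0,0,0,0,0],[0,0,0,0,0,0],[0,0,0,0,0,0]]]'; python3 -m handwheel '[[[0,0,-0.001,0,0,0],[0,0,-0.001,0,0,0],[0,0,0,0,0,0],[0,0,0,0,0,0]]]'
python3 -c "
from h import *
from scipy.spatial.transform import Rotation as R
s=state();q=s['tool_rot'];print(R.from_quat(np.r_[q[1:],q[0]]).as_matrix().round(4),s['contact_force'],s['ft_torque'])"
```

```text
time: 7.27
tool_pos: [0.5778, 0.2923, 0.0383]
tool_rot: [0.004, -0.123, 0.992, 0.001]
contact_force: [-0.2, 0.1, -2.4]
gripper_width: 0.454
grasp_force: 62.6
time: 7.6
tool_pos: [0.5774, 0.2919, 0.0357]
tool_rot: [0.004, -0.123, 0.992, 0.001]
contact_force: [0.5, -0.2, -2.9]
gripper_width: 0.459
grasp_force: 62.6
[[-0.9697 -0.2444  0.0075]
 [-0.2443  0.9697  0.0034]
 [-0.0081  0.0014 -1.    ]] [ 0.455381   -0.23523304 -2.87982823] [-0.00939399  0.00771391 -0.01579899]
```

```bash
python3 -m handwheel '[[[0,0,-0.003,-0.08,0.26,0],[0,0,-0.002,0,0,0],[0,0,0,0,0,0],[0,0,0,0,0,0]]]'; python3 -m handwheel '[[[0,0,-0.001,0,0,0],[0,0,0,0,0,0],[0,0,0,0,0,0]]]';  python3 -m handwheel '[[[0,0,-0.001,0,0,0],[0,0,0,0,0,0],[0,0,0,0,0,0]]]'; python3 -m handwheel '[[[0,0,-0.001,0,0,0],[0,0,0,0,0,0],[0,0,0,0,0,0]]]'
cat > st.py <<'E'
from h import *
from scipy.spatial.transform import Rotation as R
s=state();q=s['tool_rot'];M=R.from_quat(np.r_[q[1:],q[0]]).as_matrix();a=np.radians(14.16);N=np.array([[np.cos(a),-np.sin(a)],[np.sin(a),np.cos(a)]])
print('t',s['time'],'tilt',M[:2,2].round(4),'yang',np.degrees(np.arctan2(M[1,1],M[0,1])).round(2),'z',s['tool_pos'][2].round(4),'off from seat (nest mm)',(N.T@(s['tool_pos'][:2]-[.5899,.2840])*1e3).round(2),'F nest',(N.T@s['contact_force'][:2]).round(2),s['contact_force'][2].round(2),'M',s['ft_torque'].round(3))
E
python3 st.py
```

```text
time: 7.93
tool_pos: [0.5768, 0.2917, 0.0298]
tool_rot: [0.001, -0.123, 0.992, 0.001]
contact_force: [-0.2, 0.4, -2.4]
gripper_width: 0.458
grasp_force: 62.6
time: 8.18
tool_pos: [0.5771, 0.2918, 0.0293]
tool_rot: [0.001, -0.123, 0.992, 0.001]
contact_force: [1.0, 0.6, -2.0]
gripper_width: 0.456
grasp_force: 62.6
time: 8.43
tool_pos: [0.5774, 0.2919, 0.0287]
tool_rot: [0.002, -0.123, 0.992, 0.001]
contact_force: [-0.1, -0.9, -0.1]
gripper_width: 0.457
grasp_force: 62.8
time: 8.68
tool_pos: [0.5775, 0.292, 0.0286]
tool_rot: [0.002, -0.123, 0.992, 0.001]
contact_force: [-3.4, -0.7, 6.2]
gripper_width: 0.452
grasp_force: 63.5
t 8.6833 tilt [0.0029 0.0018] yang 104.15 z 0.0286 off from seat (nest mm) [-10.06  10.77] F nest [-3.46  0.14] 6.24 M [-0.267  0.489 -0.004]
```

```bash
python3 -m handwheel '[[[0.0021,-0.0015,0,0,0,0],[0.0021,-0.0015,0,0,0,0],[0.0021,-0.0016,0,0,0,0],[0,0,0,0,0,0],[0,0,0,0,0,0],[0,0,0,0,0,0]]]'; python3 st.py
```

```text
time: 9.18
tool_pos: [0.5841, 0.2878, 0.0286]
tool_rot: [0.002, -0.123, 0.992, 0.001]
contact_force: [-2.6, 1.1, 7.0]
gripper_width: 0.459
grasp_force: 63.7
t 9.1833 tilt [0.0036 0.0029] yang 104.14 z 0.0286 off from seat (nest mm) [-4.68  5.13] F nest [-2.27  1.69] 6.96 M [ 0.036  0.563 -0.031]
```

```bash
for i in 1; do python3 -m handwheel '[[[0.0012,-0.0007,0,0,0,0],[0.0012,-0.0007,0,0,0,0],[0,0,0,0,0,0],[0,0,0,0,0,0]]]' >/dev/null; python3 st.py; python3 -m handwheel '[[[0.0012,-0.0007,0,0,0,0],[0,0,0,0,0,0],[0,0,0,0,0,0]]]'>/dev/null; python3 st.py; python3 -m handwheel '[[[0.0012,-0.0007,0,0,0,0],[0,0,0,0,0,0],[0,0,0,0,0,0]]]'>/dev/null; python3 st.py; done
```

```text
t 9.5167 tilt [0.002  0.0033] yang 104.15 z 0.0287 off from seat (nest mm) [-3.29  3.68] F nest [-5.09  3.26] 7.89 M [ 0.231  0.824 -0.086]
t 9.7667 tilt [0.001  0.0037] yang 104.14 z 0.0286 off from seat (nest mm) [-2.65  3.05] F nest [-5.47  3.34] 7.84 M [ 0.341  1.059 -0.062]
t 10.0167 tilt [0.0005 0.004 ] yang 104.15 z 0.0287 off from seat (nest mm) [-1.83  2.36] F nest [-6.09  5.65] 8.91 M [0.526 1.181 0.037]
```

```bash
for i in 1; do python3 -m handwheel '[[[0.0012,-0.0007,0,0,0,0],[0,0,0,0,0,0],[0,0,0,0,0,0]]]' >/dev/null; python3 st.py; python3 -m handwheel '[[[0.0012,-0.0007,0,0,0,0],[0,0,0,0,0,0],[0,0,0,0,0,0]]]'>/dev/null; python3 st.py; python3 -m handwheel '[[[0.0012,-0.0007,0,0,0,0],[0,0,0,0,0,0],[0,0,0,0,0,0]]]'>/dev/null; python3 st.py; done
```

```text
t 10.2667 tilt [0.0001 0.0042] yang 104.15 z 0.0286 off from seat (nest mm) [-0.99  1.58] F nest [-6.55  4.8 ] 9.01 M [ 0.462  1.265 -0.019]
t 10.5167 tilt [-0.0025  0.0049] yang 104.17 z 0.0287 off from seat (nest mm) [-0.94  1.45] F nest [-10.45   7.25] 11.46 M [0.75  1.892 0.013]
t 10.7667 tilt [-0.0052  0.0056] yang 104.19 z 0.0287 off from seat (nest mm) [-0.92  1.38] F nest [-13.58   9.54] 13.99 M [1.029 2.435 0.139]
```

```bash
python3 -m handwheel '[[[0,0,0,-0.1,-0.2,0],[0,0,0,-0.1,-0.25,0],[0,0,0,0,0,0],[0,0,0,0,0,0]]]' >/dev/null; python3 st.py; python3 -m handwheel '[[[0.0007,-0.0008,0,0,0,0],[0,0,0,0,0,0],[0,0,0,0,0,0]]]' >/dev/null; python3 st.py; python3 blk.py pics/w5.png 0.05; python3 - <<'E'
from h import *
im,d=grab_frame('scene'); im2=cv2.imread('pics/w5.png')
a=cv2.resize(im[110:200,190:310],(400,300),interpolation=cv2.INTER_CUBIC)
cv2.imwrite('pics/f5.png',np.hstack([a,cv2.resize(im2,(400,300))]))
E
```

```text
t 11.1 tilt [0.0029 0.0022] yang 104.18 z 0.0286 off from seat (nest mm) [-0.89  1.4 ] F nest [-12.03   9.22] 13.4 M [1.045 2.497 0.047]
t 11.35 tilt [0.0013 0.0033] yang 104.18 z 0.0286 off from seat (nest mm) [-0.89  1.22] F nest [-14.31  12.41] 14.98 M [1.362 2.823 0.126]
tool [0.5887406  0.2849669  0.02862375] y ang 104.18085669605394 tilt [ 0.00131509  0.00326567 -0.9999938 ]
0.82 [214.1, 184.4, 87.6, 133.0] ((0.5888037085533142, 0.2863600552082062), (0.06109841912984848, 0.04001687094569206), 14.232826232910156) mean [0.58557881 0.28557995] pca yaw 14.682908314406195 9361 z 0.049784077782570754 col [113.95139408 113.97927572 110.2173913 ]
```

View pics/f5.png

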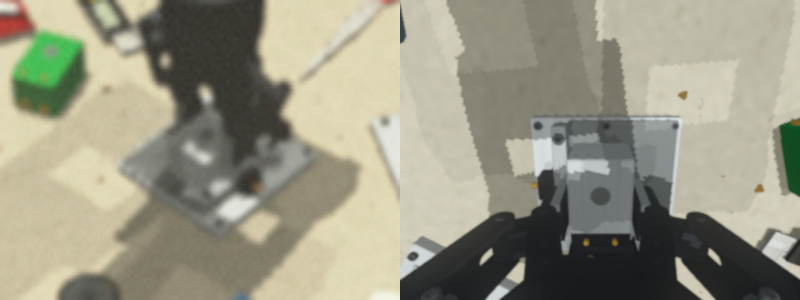

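Left half (scene camera): the block sits in the nest's corner. Right half (wrist camera): the header is at (600,242) beside the contacts, and the side fence shows at (555,150). I check the gap between block and fence within this one picture.

```bash
cat > gap.py <<'E'
from h import *
ci=camera_info('wrist'); im,d=grab_frame('wrist'); P=cloud('wrist',d,ci); a=np.radians(14.16); N=np.array([[np.cos(a),-np.sin(a)],[np.sin(a),np.cos(a)]])
n=(P[...,:2]-np.array([.5901,.2912]))@N*1e3; h=P[...,2]*1e3; ok=d>0
def med(x0,x1,zlo,zhi,ylo,yhi,side):
    o=[]
    for x in np.arange(x0,x1,2):
        k=ok&(n[...,0]>=x)&(n[...,0]<x+2)&(h>zlo)&(h<zhi)&(n[...,1]>ylo)&(n[...,1]<yhi)
        v=np.sort(n[...,1][k]); o.append((x,len(v),*(np.round([v[1],v[-2]],1) if len(v)>3 else ())))
    return o
print('fence top y range',med(-44,-8,22,28.5,-45,-20,1))
print('block top y range',med(-34,20,46,54,-40,30,1))
k=ok&(h>46)&(h<54)&(abs(n[...,1]+7)<18)&(n[...,0]<40)&(n[...,0]>-45); print('block x',np.percentile(n[...,0][k],[.3,99.7]))
# full height map columns across y at x=-25
for x in (-28,-22,-16,-10,-4,2,8): print(x,[int(np.median(h[k])) if (k:=ok&(abs(n[...,0]-x)<2)&(abs(n[...,1]-y)<1)).sum()>1 else None for y in range(-50,-18,2)])
E
python3 gap.py
```

```text
fence top y range [(np.int64(-44), 82, np.float64(-37.1), np.float64(-27.0)), (np.int64(-42), 67, np.float64(-36.5), np.float64(-27.0)), (np.int64(-40), 57, np.float64(-36.6), np.float64(-27.1)), (np.int64(-38), 53, np.float64(-36.6), np.float64(-27.0)), (np.int64(-36), 49, np.float64(-37.0), np.float64(-27.0)), (np.int64(-34), 88, np.float64(-36.3), np.float64(-20.3)), (np.int64(-32), 81, np.float64(-36.4), np.float64(-23.3)), (np.int64(-30), 72, np.float64(-36.7), np.float64(-26.9)), (np.int64(-28), 72, np.float64(-36.9), np.float64(-26.9)), (np.int64(-26), 70, np.float64(-36.4), np.float64(-27.0)), (np.int64(-24), 59, np.float64(-36.5), np.float64(-27.8)), (np.int64(-22), 62, np.float64(-36.6), np.float64(-28.0)), (np.int64(-20), 56, np.float64(-36.9), np.float64(-28.0)), (np.int64(-18), 56, np.float64(-36.7), np.float64(-28.2)), (np.int64(-16), 62, np.float64(-36.4), np.float64(-28.2)), (np.int64(-14), 55, np.float64(-36.5), np.float64(-27.9)), (np.int64(-12), 141, np.float64(-44.9), np.float64(-27.9)), (np.int64(-10), 80, np.float64(-44.9), np.float64(-32.2))]
block top y range 
[... 1424 characters left out ...]
float64(-23.8), np.float64(15.5)), (np.int64(16), 170, np.float64(-22.9), np.float64(14.1)), (np.int64(18), 265, np.float64(-23.1), np.float64(14.3))]
block x [-32.59092671  27.10424431]
-28 [10, 9, 10, 9, 9, 9, None, 25, 25, 26, 25, 25, 12, 48, 49, 49]
-22 [9, 9, 9, 10, 9, 9, None, 25, 26, 26, 100, 104, 115, 120, 120, 120]
-16 [89, 85, 82, 80, 9, 10, 74, 75, 79, 79, 79, 77, 80, 81, 49, 49]
-10 [100, 91, 84, 78, 76, 75, 76, 46, 46, 45, 25, 26, 67, 60, 49, 49]
-4 [87, 86, 85, 84, 84, 83, 83, 26, 25, None, None, None, 68, 60, 49, 49]
2 [100, 86, 85, 84, 84, 83, None, None, None, None, None, None, 67, 59, 49, 49]
8 [99, 93, 88, 83, None, None, None, None, None, None, None, None, 66, 59, 49, 49]
```

The block is home against the rear fence (end face at x≈27–28 mm), but there's still about 2.7 mm to the side fence. I ease the down and rear push and press sideways, to see whether friction is holding it.

```bash
python3 -m handwheel '[[[-0.0022,-0.0016,0.001,0,0,0],[0,0,0,0,0,0],[0,0,0,0,0,0]]]' >/dev/null; python3 st.py; python3 -m handwheel '[[[0.0003,-0.001,0.0,0,0,0],[0,0,0,0,0,0],[0,0,0,0,0,0]]]' >/dev/null; python3 st.py
```

```text
t 11.8 tilt [0.0069 0.0021] yang 104.16 z 0.0287 off from seat (nest mm) [-1.65 -1.47] F nest [-4.86  8.31] 5.35 M [1.105 1.339 0.007]
t 12.05 tilt [0.0062 0.0039] yang 104.15 z 0.0287 off from seat (nest mm) [-1.66 -1.52] F nest [-6.11 10.83] 6.32 M [1.513 1.509 0.048]
```

Friction was holding it; it has now moved 2.7 mm and sits against the side fence. I push in x again.

```bash
for i in 1; do python3 -m handwheel '[[[0.00145,0.00037,0,0,0,0],[0,0,0,0,0,0],[0,0,0,0,0,0]]]' >/dev/null; python3 st.py; python3 -m handwheel '[[[0.00145,0.00037,0.0,0,-0.2,0],[0,0,0,0,0,0],[0,0,0,0,0,0]]]' >/dev/null; python3 st.py;  python3 -m handwheel '[[[0.001,0.00025,0.0,0,-0.1,0],[0,0,0,0,0,0],[0,0,0,0,0,0]]]' >/dev/null; python3 st.py; done
```

```text
t 12.3 tilt [0.0029 0.0028] yang 104.15 z 0.0287 off from seat (nest mm) [-1.39 -1.49] F nest [-10.42   9.9 ] 9.18 M [1.279 2.139 0.056]
t 12.55 tilt [0.0039 0.002 ] yang 104.15 z 0.0286 off from seat (nest mm) [-0.86 -1.51] F nest [-13.9   10.93] 11.43 M [ 1.111  2.672 -0.008]
t 12.8 tilt [0.003  0.0011] yang 104.15 z 0.0286 off from seat (nest mm) [-0.87 -1.5 ] F nest [-16.82   9.89] 14.93 M [0.969 3.231 0.004]
```

```bash
python3 -m handwheel '[[[0.0004,-0.0014,0.0005,0,0,0],[0,0,0,0,0,0],[0,0,0,0,0,0]]]' >/dev/null; python3 st.py; python3 -m handwheel '[[[0.0008,-0.0006,0,0,0,0],[0,0,0,0,0,0],[0,0,0,0,0,0]]]' >/dev/null; python3 st.py; python3 gap.py; python3 blk.py pics/w6.png 0.05
```

```text
t 13.05 tilt [0.0029 0.0038] yang 104.16 z 0.0286 off from seat (nest mm) [-0.87 -1.57] F nest [-15.78  13.9 ] 11.26 M [1.681 3.181 0.035]
t 13.3 tilt [0.0011 0.0044] yang 104.16 z 0.0286 off from seat (nest mm) [-0.86 -1.59] F nest [-17.7   16.09] 12.69 M [1.97  3.561 0.024]
fence top y range [(np.int64(-44), 75, np.float64(-36.5), np.float64(-27.0)), (np.int64(-42), 71, np.float64(-36.6), np.float64(-27.0)), (np.int64(-40), 53, np.float64(-36.7), np.float64(-27.1)), (np.int64(-38), 47, np.float64(-36.5), np.float64(-27.1)), (np.int64(-36), 47, np.float64(-36.5), np.float64(-27.0)), (np.int64(-34), 114, np.float64(-36.7), np.float64(-20.2)), (np.int64(-32), 78, np.float64(-36.7), np.float64(-26.0)), (np.int64(-30), 67, np.float64(-36.9), np.float64(-27.8)), (np.int64(-28), 55, np.float64(-36.4), np.float64(-28.9)), (np.int64(-26), 47, np.float64(-36.4), np.float64(-29.6)), (np.int64(-24), 40, np.float64(-36.5), np.float64(-30.7)), (np.int64(-22), 43, np.float64(-36.7), np.float64(-30.8)), (np.int64(-20), 40, np.float64(-36.9), np.float64(-30.8)), (np.int64(-18), 41, np.float64(-36.4
[... 2073 characters left out ...]
, 80, 57, 49, 50, 50]
-10 [89, 83, 78, 75, 77, 44, 44, 46, 26, 25, 67, 67, 55, 49, 50, 49]
-4 [86, 85, 84, 83, 83, 26, 26, 26, None, None, None, 68, 57, 49, 49, 50]
2 [86, 85, 84, 83, 83, None, None, None, None, None, None, 67, 56, 50, 49, 49]
8 [91, 85, 82, None, None, None, None, None, None, None, None, 67, 53, 49, 50, 49]
tool [0.58944954 0.28221997 0.02862677] y ang 104.1604039772507 tilt [ 0.00108812  0.00443881 -0.99998956]
0.78 [214.2, 180.8, 88.1, 138.4] ((0.5896689891815186, 0.2837556302547455), (0.0614430233836174, 0.04020335525274277), 14.088088989257812) mean [0.58641475 0.28290081] pca yaw 14.170863363815837 9414 z 0.04977081847835602 col [113.82016146 113.86796261 110.10877417]
```

```bash
python3 -m handwheel '[[[0.001,0.0002,0.001,-0.1,-0.1,0],[0,0,0,0,0,0],[0,0,0,0,0,0]]]' >/dev/null; python3 st.py; python3 -m handwheel '[[[0.0012,-0.0007,0.0005,-0.05,-0.1,0],[0,0,0,0,0,0],[0,0,0,0,0,0]]]' >/dev/null; python3 st.py;
```

```text
t 13.7 tilt [0.0005 0.0022] yang 104.16 z 0.0286 off from seat (nest mm) [-0.9  -1.58] F nest [-18.57  17.43] 11.38 M [2.036 3.687 0.   ]
t 13.95 tilt [-0.0003  0.0024] yang 104.16 z 0.0286 off from seat (nest mm) [-0.85 -1.59] F nest [-21.33  19.32] 11.41 M [2.497 4.059 0.024]
```

```bash
python3 -m handwheel '[[[0.0005,0.0022,0.0005,0,0,0],[0,0,0,0,0,0],[0,0,0,0,0,0]]]' >/dev/null; python3 st.py; python3 -m handwheel '[[[0.0005,-0.0019,0.0,0.1,-0.2,0],[0,0,0,0,0,0],[0,0,0,0,0,0],[0,0,0,0,0,0]]]' >/dev/null; python3 st.py; python3 gap.py | grep 'block x'; python3 blk.py pics/w7.png 0.05
```

```text
t 14.2 tilt [-0.0022 -0.0019] yang 104.17 z 0.0287 off from seat (nest mm) [-0.81 -1.51] F nest [-23.89  13.5 ] 12.58 M [ 1.387  4.323 -0.01 ]
t 14.5333 tilt [0.001  0.0034] yang 104.17 z 0.0287 off from seat (nest mm) [-0.74 -1.58] F nest [-22.1  19. ] 11.94 M [2.223 4.558 0.086]
block x [-32.49552806  27.37898692]
tool [0.58955217 0.28224923 0.02869538] y ang 104.164739922656 tilt [ 9.38282730e-04  3.31183721e-03 -9.99994076e-01]
0.84 [212.5, 183.8, 89.7, 133.7] ((0.5896078944206238, 0.2837497591972351), (0.06112579628825188, 0.040130581706762314), 13.853374481201172) mean [0.58637945 0.28294981] pca yaw 14.314902123990205 9372 z 0.04986001543911951 col [114.41709347 114.45806658 110.67861716]
```

View pics/w7.png

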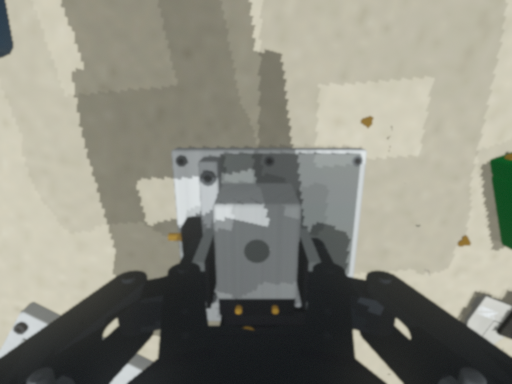

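The picture shows the block against the side fence, and the header at (257,308) reaching the rear fence. I measure the rear fence directly in this view to confirm contact there.

```bash
cat > rear.py <<'E'
from h import *
ci=camera_info('wrist'); im,d=grab_frame('wrist'); P=cloud('wrist',d,ci); a=np.radians(14.16); N=np.array([[np.cos(a),-np.sin(a)],[np.sin(a),np.cos(a)]])
n=(P[...,:2]-np.array([.5901,.2912]))@N*1e3; h=P[...,2]*1e3; ok=d>0
for y in range(-40,52,4):
    s=ok&(abs(n[...,1]-y)<2)
    f=s&(h>22)&(h<29)&(n[...,0]>22)&(n[...,0]<42); b=s&(h>46)&(h<53)&(n[...,0]<36)&(n[...,0]>-40)
    print(y,f.sum(),np.round(np.sort(n[...,0][f])[[1,-2]],1) if f.sum()>3 else '', b.sum(),np.round(np.sort(n[...,0][b])[[1,-2]],1) if b.sum()>3 else '')
E
python3 rear.py
```

```text
-40 0  39 [-9.9 -8.8]
-36 0  49 [-10.2  -8.9]
-32 48 [25.7 36.8] 52 [-14.2 -13. ]
-28 5 [34.7 36.8] 246 [-31.5  22.2]
-24 0  942 [-32.6  27.8]
-20 0  976 [-32.6  27.8]
-16 0  968 [-32.5  27.5]
-12 0  952 [-32.6  27.8]
-8 0  1012 [-32.6  27.5]
-4 0  944 [-32.6  27.7]
0 0  978 [-32.7  27.5]
4 0  965 [-32.6  27.4]
8 0  970 [-32.5  27.5]
12 0  607 [-32.2  27.5]
16 41 [29. 41.] 61 [-14.2 -13. ]
20 8 [35.7 41.2] 36 [-13.6  -9.2]
24 0  57 [-10.3  -9. ]
28 0  0 
32 0  0 
36 0  0 
40 0  0 
44 0  0 
48 0  0
```

The block's extents match the seat within measurement error: the side is at −26.8 mm and the end at about 27.7 mm. At about 22 N and 19 N the pushes are well above springs plus friction, and more push no longer moves it. I check it holds still, then hand in.

```bash
python3 -m handwheel '[[[0,0,0,0,0,0],[0,0,0,0,0,0],[0,0,0,0,0,0],[0,0,0,0,0,0],[0,0,0,0,0,0],[0,0,0,0,0,0]]]' && python3 st.py && python3 -c "
from plant import job_done; print(job_done())"
```

```text
time: 15.23
tool_pos: [0.5895, 0.2822, 0.0287]
tool_rot: [0.001, -0.123, 0.992, 0.002]
contact_force: [-26.5, 13.0, 12.0]
gripper_width: 0.455
grasp_force: 64.4
t 15.2333 tilt [0.0009 0.0032] yang 104.17 z 0.0287 off from seat (nest mm) [-0.79 -1.62] F nest [-22.51  19.09] 12.04 M [2.192 4.512 0.076]
the job is handed in; nothing more can be done
None
```

I handed the job in at 15.2 s with the transformer flat on the bed, black end to the contact pins, still gripped and pressed on the rear fence (about 22 N) and side fence (about 19 N); spring travel could not be read directly, so full press-in is inferred from position and force, and the choke, bobbin and toroid were not touched.

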